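# Shut the double-lidded bearing tin and lift off its outer lid alone

## Robot

A 6-joint arm with a two-finger parallel gripper is mounted at the origin on a cart in front of the work surface, level with it; the furniture and walls round the work are solid. World frame = base frame: x ahead of the robot, y to its left, z up, the work surface at z = 0. Lengths are in m, angles in rad, forces in N, time in s.
With the tool pointing down it reaches from about 0.375 to 0.9 m from the base axis. Payload 3.1 kg.
Tool frame: the origin (TCP) lies on the centre line of the jaws, within the pads' length; the fingertips stand 22 mm ahead of it and the grasp point (between the pads) lies 3 mm ahead of it; z points along the fingers, y is the line along which they close (so a half turn about z gives the same grasp; the last joint's range is limited). The gripper opens to 85 mm and grips with 20 to 120 N. Pads are 22 mm wide; open, the fingers measure 114 mm over their backs; the gripper's body (76 mm by 85 mm) begins 54 mm behind the grasp point. The pads swing forward as they close: fully open they stand 13 mm farther back than shut.
Start: joints at [-1.355, 0.527, 1.433, -0, 1.181, -0.178], TCP at [0.24, -0.577, 0.253] pointing down, gripper open.
Joint ranges: [-3.08, 3.08], [-0.75, 2.2], [0.22, 2.44], [-1.43, 4.57], [0, 2.65], [-2.85, 2.85]. Speed limits (rad/s): [2.79, 2.79, 3.14, 3.14, 3.14, 3.14].

## Interface

Orientations are given as a unit quaternion [x, y, z, w].
In Python, from station import manip gives the robot as it stands.
- The arm moves only by the tool inch_along, called after "Emit:" by a JSON object that holds its "op" and its "data". Schema: {"type":"object","properties":{"rows":{"type":"object","properties":{"increments":{"type":"array","items":{"type":"array","items":{"type":"number"},"minItems":5,"maxItems":5},"minItems":1,"maxItems":20}},"additionalProperties":false,"required":["increments"]},"grip_force":{"type":"number"},"only":{"type":"string"},"quiet":{"type":"boolean"},"lines":{"type":"string"}},"required":["rows"],"additionalProperties":false}. rows is an object whose key "increments" holds a list of rows, 1 to 20 of them, each of 5 numbers: dx, dy, dz in m, then a turn about the tool's z in rad, then the opening from 0.0 (shut) to 1.0 (fully open); each row is the pose to reach, as a shift and turn from the pose commanded when the call began, along the tool's axes at that moment; what a row does not reach only later rows make up. A row lasts 1/10 s, in which the tool goes at most 0.05 m and 0.15 rad, less where a joint would pass 70% of its speed; a pose out of reach is approached as far as the arm can. The fingers move at their own pace and stop on an object; grip_force is the grip in N (left out, the last holds). Time passes only in rows, so rows that do not move let the fingers close. The tool returns the time, the measured TCP pose, the force, the opening and the grip force at its end. only (a regular expression) keeps the lines of the reply that match it, lines (a string "A,B") keeps lines A to B, and quiet returns only ok. Input that does not fit is refused with a message, and nothing moves.
- manip.sense(): the state, without advancing time (a new reading comes with each control period).
- manip.snapshot(name): name is "side" or "top"; returns a dict with "pixels" (480x640x3 uint8, red, green, blue), "range_z" (480x640 float32, m along the optical axis (not along the pixel's ray), 0 where there is no reading), "fov_y" (degrees; the focal length in pixels is half the picture's height over the tangent of half this angle, whatever the lens; pixels are square), "cx", "cy" (the principal point, pixels), "k1" (the pictures are not rectified: a ray, as slopes to the right and down, at radius r is drawn at 1 + k1 r^2 times it, then the intrinsics apply), "R" (3x3) and "t" (3): a world point X has camera coordinates R X + t. Camera axes: x right, y down, z forward; pixel columns grow to the right and rows downward; lengths in m; the calibration is good to about 2 mm. A picture is of the moment at which its call begins.
- manip.sign_off(): hands the job in; it is judged then, once.
The state is a dict: "t": time; "q": joint angles; "qd": joint speeds; "tau": joint torques, N m; "tcp_pos": TCP position; "tool_rot": TCP orientation; "force": force on the tool from outside, world axes, zero at the start; "ft_torque": the same for the moment, N m; "finger_gap": opening from 0.0 (shut) to 1.0 (fully open); "gripper_force": force on a finger pad.
Only numpy, scipy, OpenCV 4.12 (cv2) and the standard library are available. Lean on these libraries where they do the work, as an engineer would, in place of code of your own. Each camera call takes 0.05 s, during which the arm holds its last target. There are 200 camera calls.

## Task

The blue bearing tin stands open, with its two lids nested together on the bench: take the nested pair by the red post, lower it onto the tin without dropping it, let go, then press firmly straight down on the post (about 10 N) to make sure that the lids are fully home. Then take the yellow outer lid by its black collar and lift it off alone, straight up and level, to at least 10 cm above where it sat, leaving the brass inner lid undisturbed, fully home in the tin, so that I can inspect it. Finish while still holding the outer lid up there, with the tin upright where it stood and the other things on the bench left alone.

Things in the scene. Friction and masses are not known exactly. Their poses are not given: they have to be found in the camera images.
- tin: open round blue tin, 90 mm outside diameter, 84 mm inside, 60 mm high, 1.2 kg, loose and upright on the bench, five ball bearings on its floor. Origin: centre of the underside; z up. It and the lids are round, so yaw does not matter. The tin and the pair of lids may each be on the left or on the right
- inner_lid: brass inner lid, 0.22 kg, round. Origin: centre of the underside of its plug, z up. Plug 78 mm diameter (68 at the lower edge), 14 mm deep, 3 mm radial play in the tin; flange 95 mm diameter, z 14 to 18 mm, rests on the tin's rim: fully home, its origin is 46 mm above the tin's. Starts on the bench under the outer lid, only its post showing. No latch: its weight alone keeps it in the tin
- outer_lid: yellow outer lid, about 0.18 kg, round. Origin: centre of the skirt's lower edge, z up. Skirt 106 mm outside, 100 mm inside diameter; upper face of its flat top at z = 17 mm. It lies loose on the inner lid's flange, origin 5 mm above the inner lid's, so lifting the inner lid carries both. On the tin, the skirt hangs 9 mm over the outside of the rim with 5 mm radial play
- post_top (a point): centre of the top of the inner lid's round red post, 82 mm above that lid's origin. The post is 14 mm in diameter, passes through the outer lid's collar with 3 mm play all round and stands 30 mm above it
- collar_top (a point): centre of the upper edge of the black collar (tube) fixed on the outer lid: 36 mm outside diameter, 20 mm bore, 30 mm high, its top 47 mm above the outer lid's origin. Lifting it carries the outer lid alone
- nail_jar: bystander: lidded glass jar, 68 mm diameter, 84 mm high; origin: centre of the underside
- sanding_block: bystander: brown sanding block, 64x112x34 mm; origin: centre of the underside
- tape_measure: bystander: yellow and black tape measure standing on its base, 35x91x64 mm; origin: centre of the underside
- masking_tape: bystander: flat roll of masking tape, 93 mm diameter, 25 mm high; origin: centre of the underside

How it is judged:
On the way, in this order (a step that is already met when the one before it is completed fails the run):
1. the nested pair of lids is fully home on the tin (within 3 mm) and let go (z of inner_lid in the frame of tin between 0.043 and 0.049 m and horizontal distance between inner_lid and tin below 0.006 m and angle between the z axis of inner_lid and the z axis of tin, either way round below 0.05 rad and z of outer_lid in the frame of inner_lid between 0.002 and 0.008 m and horizontal distance between outer_lid and inner_lid below 0.006 m and contact force between the fingers and inner_lid below 0.1 N and contact force between the fingers and outer_lid below 0.1 N), for 0.2 s.
2. the lids are pressed down: the inner lid bears on the tin with more than 7 N (their weight is 3 to 5 N), both still home (contact force between inner_lid and tin above 7 N and z of inner_lid in the frame of tin between 0.043 and 0.049 m and horizontal distance between inner_lid and tin below 0.006 m and angle between the z axis of inner_lid and the z axis of tin, either way round below 0.05 rad and z of outer_lid in the frame of inner_lid between 0.002 and 0.008 m and horizontal distance between outer_lid and inner_lid below 0.006 m), for 0.15 s.
At the end, for the whole second after the job is handed in: The fingers hold the outer lid still, level within 0.2 rad, 10 cm or more above its seat and within 15 cm of the tin's axis, clear of all else; the untouched inner lid is home (3 mm high, 6 mm aside, 0.05 rad); tin upright; tin and bystanders within 3 cm of their places (z of inner_lid in the frame of tin between 0.043 and 0.049 m and horizontal distance between inner_lid and tin below 0.006 m and angle between the z axis of inner_lid and the z axis of tin, either way round below 0.05 rad and z of outer_lid in the frame of tin above 0.151 m and horizontal distance between outer_lid and tin below 0.15 m and angle between outer_lid's own z axis and vertical below 0.2 rad and linear speed of outer_lid below 0.03 m/s and contact force between the fingers and outer_lid above 1 N and contact force between outer_lid and inner_lid below 0.05 N and contact force between outer_lid and tin below 0.05 N and contact force between the fingers and inner_lid below 0.1 N and angle between tin's own z axis and vertical below 0.05 rad and distance of each of tin, nail_jar, sanding_block, tape_measure, masking_tape from where it was at the start of the episode below 0.03 m and height (world z) of tin below 0.006 m); the arm keeps its last pose, push and grip.
It fails at once if the outer lid is more than 12 mm off the inner lid while the inner lid is not fully home in the tin (pair not kept nested, or inner lid lifted along) (z of outer_lid in the frame of inner_lid above 0.017 m and not (z of inner_lid in the frame of tin between 0.043 and 0.049 m and horizontal distance between inner_lid and tin below 0.006 m and angle between the z axis of inner_lid and the z axis of tin, either way round below 0.05 rad)).
It fails at once if the lids are dropped: the inner lid falls faster than 0.4 m/s with no finger on it (linear speed of inner_lid above 0.4 m/s and contact force between the fingers and inner_lid below 0.1 N).
It fails at once if the tin is pushed more than 3 cm from its place or tilted (distance of tin from where it was at the start of the episode above 0.03 m or angle between tin's own z axis and vertical above 0.2 rad).
It fails at once if a bystander is moved more than 3 cm (distance of any of nail_jar, sanding_block, tape_measure, masking_tape from where it was at the start of the episode above 0.03 m).
It also fails if it takes over 72 s, if anything falls off the work surface, if the arm or the gripper's body presses on something with over 40 N, if the wrist force passes 120 N, or if a joint passes its speed limit or range.

## Working session

There is one attempt and no reset: what is moved stays moved. The work goes in short steps, Python scripts to look and compute and a tool call to move; the robot and the scene stay as the last step left them, time stands still between calls to the robot, and variables do not carry over. Pictures are saved under pics/ and viewed, at most 10 in all, crops included, and the job is handed in when it is done.

```bash
ls; mkdir -p pics
```

Run:
```python
from station import manip
import cv2,numpy as np
for n in("top","side"):
    s=manip.snapshot(n); cv2.imwrite(f"pics/{n}0.png",s["pixels"][:,:,::-1]); np.savez(f"{n}0.npz",**s)
    print(n,s["fov_y"],s["cx"],s["cy"],s["k1"],(-s["R"].T@s["t"]).round(3),s["R"].round(2).tolist())
print(manip.sense())
```

```text
pics
station.py
top 47.97603238533938 316.79669835349506 245.11519832062808 -0.061353437179253734 [-0.011  0.212  1.336] [[-0.45, -0.89, 0.01], [-0.82, 0.4, -0.41], [0.37, -0.19, -0.91]]
side 57.59482648666558 323.2245687352337 243.52691548861745 -0.10762123829660793 [0.125 0.926 0.56 ] [[-0.92, -0.4, 0.02], [-0.17, 0.37, -0.91], [0.35, -0.84, -0.41]]
{'t': 0.1, 'q': array([-1.35555296e+00,  5.28366701e-01,  1.43378736e+00, -1.10165484e-05,
        1.18146339e+00, -1.78472107e-01]), 'qd': array([ 9.41655087e-05, -2.32624167e-03, -1.97226653e-03, -9.35463521e-04,
        9.17319099e-04,  9.69366771e-04]), 'tau': array([-5.52498847e-06, -4.43303204e+01, -1.78586322e+01, -2.53939797e-04,
        3.91265057e-03, -5.41597231e-06]), 'tcp_pos': array([ 0.23966902, -0.57654431,  0.25243126]), 'tool_rot': array([ 9.80685097e-01,  1.95590683e-01, -2.37056788e-05, -1.01213784e-03]), 'force': array([ 0.94834863, -0.53112875, -0.05092385]), 'ft_torque': array([-0.00821607,  0.01848083, -0.01914131]), 'gripper_force': 0.0, 'finger_gap': 0.9986923136361008}
```

View pics/top0.png

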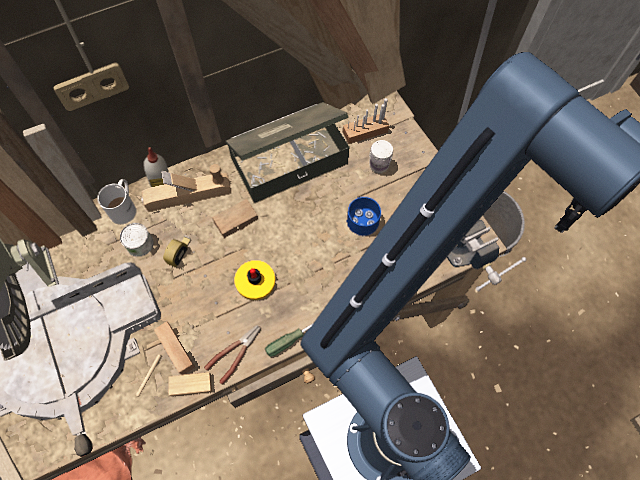

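View pics/side0.png

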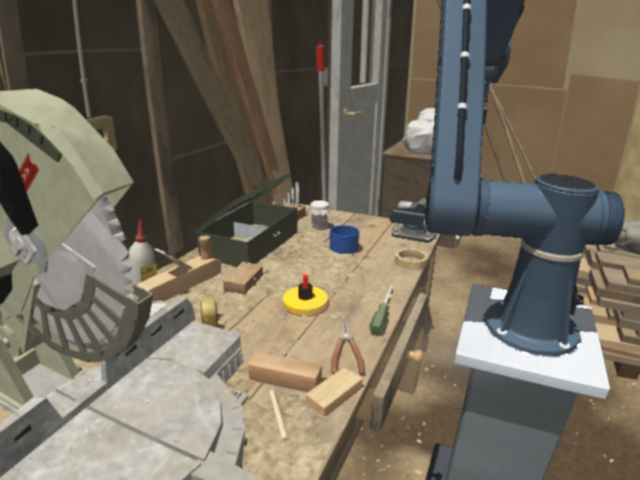

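The top view shows the yellow lids at (255,280), their red post at (253,273) and the open tin at (364,216). The side view shows the lids at (305,299), the tin at (344,239) and the masking tape at (410,258).

Create h.py:
```python
import cv2,numpy as np
from station import manip
def rays(s,uv):
    f=240/np.tan(np.radians(s["fov_y"])/2); K=np.array([[f,0,s["cx"]],[0,f,s["cy"]],[0,0,1.]])
    p=cv2.undistortPoints(np.asarray(uv,float).reshape(-1,1,2),K,np.array([float(s["k1"]),0,0,0])).reshape(-1,2)
    return np.c_[p,np.ones(len(p))]@s["R"], -s["R"].T@s["t"]
def on_plane(s,uv,z):
    d,c=rays(s,uv); return c+d*((z-c[2])/d[:,2])[:,None]
def pts(s,m):
    v,u=np.nonzero(m&(s["range_z"]>0)); d,c=rays(s,np.c_[u,v]); return c+d*s["range_z"][v,u][:,None]
RNG=dict(yellow=((22,150,120),(34,255,255)),blue=((105,130,40),(125,255,255)),red=((0,190,90),(4,255,255)))
def mask(s,n):
    h=cv2.cvtColor(s["pixels"],cv2.COLOR_RGB2HSV); m=cv2.inRange(h,*RNG[n])
    if n=="red": m|=cv2.inRange(h,(176,190,90),(180,255,255))
    return m
def blob(s,n,box):
    m=mask(s,n); b=np.zeros_like(m); u0,v0,u1,v1=box; b[v0:v1,u0:u1]=255; m&=b
    k,l,st,_=cv2.connectedComponentsWithStats(m)
    return l==1+np.argmax(st[1:,4])
```

Create m.py:
```python
from h import *
B={"top":dict(yellow=(220,250,290,310),red=(235,255,270,290),blue=(335,185,392,245)),"side":dict(yellow=(270,270,340,325),red=(295,265,315,295),blue=(320,220,365,260))}
for n in B:
    s=np.load(n+"0.npz")
    for c,b in B[n].items():
        m=blob(s,c,b); P=pts(s,m); z0={"yellow":.022,"red":.082,"blue":.06}[c]
        v,u=np.nonzero(m); hull=cv2.convexHull(np.c_[u,v].astype(np.int32)).reshape(-1,2)
        Q=P[abs(P[:,2]-z0)<.004]
        o=cv2.minEnclosingCircle(Q[:,:2].astype(np.float32)) if len(Q)>4 else None
        print(n,c,m.sum(),(u.min(),v.min(),u.max(),v.max()),"z",P[:,2].min().round(3),P[:,2].max().round(3),"circ",np.round([*o[0],o[1]],4) if o else None, "n",len(Q))
        if c=="red": w=v<=v.min()+3; print("  topred",on_plane(s,np.c_[u,v][w],z0).mean(0).round(4), "zcheck pts",Q.mean(0).round(4))
```

```bash
python3 m.py
```

```text
top yellow 957 (np.int64(234), np.int64(261), np.int64(274), np.int64(297)) z -0.005 0.05 circ [0.5054 0.1224 0.0533] n 798
top red 41 (np.int64(250), np.int64(269), np.int64(255), np.int64(277)) z 0.049 0.087 circ [0.5034 0.1233 0.0052] n 14
  topred [0.5041 0.122  0.082 ] zcheck pts [0.5041 0.1233 0.0817]
top blue 857 (np.int64(347), np.int64(197), np.int64(380), np.int64(234)) z -0.007 0.065 circ [ 0.5378 -0.2156  0.0462] n 99
side yellow 655 (np.int64(283), np.int64(287), np.int64(326), np.int64(311)) z 0.008 0.024 circ [0.5107 0.1225 0.0544] n 606
side red 42 (np.int64(303), np.int64(275), np.int64(306), np.int64(287)) z 0.05 0.081 circ [0.5075 0.1249 0.0045] n 5
  topred [0.5038 0.133  0.082 ] zcheck pts [0.5078 0.1263 0.0799]
side blue 599 (np.int64(331), np.int64(226), np.int64(357), np.int64(252)) z 0.006 0.061 circ [ 0.5394 -0.2141  0.0437] n 42
```

Add to h.py:
```python
from scipy.spatial.transform import Rotation
def togo(target,st=None):
    st=st or manip.sense(); return (Rotation.from_quat(st["tool_rot"]).as_matrix().T@(np.array(target)-st["tcp_pos"])).round(4)
```

Run:
```python
from h import *
print(togo([.505,.123,.20]), Rotation.from_quat(manip.sense()["tool_rot"]).as_matrix().round(3).tolist())
s=np.load("top0.npz"); print("jar",on_plane(s,[[381,147]],.084).round(3),"box corner",on_plane(s,[[347,150],[330,105]],.12).round(3),"block",on_plane(s,[[235,218]],.034).round(3),"tm",on_plane(s,[[176,245]],.06).round(3))
s=np.load("side0.npz"); print("tape",on_plane(s,[[410,256]],.025).round(3))
```

```text
[ 0.5134 -0.5441  0.0537] [[0.923, 0.384, -0.0], [0.384, -0.923, 0.002], [0.0, -0.002, -1.0]]
jar [[ 0.684 -0.349  0.084]] box corner [[ 0.696 -0.246  0.12 ]
 [ 0.852 -0.274  0.12 ]] block [[0.685 0.099 0.034]] tm [[0.667 0.27  0.06 ]]
tape [[ 0.331 -0.197  0.025]]
```

Emit:
{"op": "inch_along", "data": {"rows": {"increments":[[0.03, -0.03, 0, 0, 1], [0.06, -0.063, 0, 0, 1], [0.09, -0.095, 0, 0, 1], [0.12, -0.127, 0, 0, 1], [0.15, -0.159, 0, 0, 1], [0.18, -0.19, 0, 0, 1], [0.21, -0.222, 0, 0, 1], [0.24, -0.254, 0, 0, 1], [0.27, -0.286, 0, 0, 1], [0.3, -0.318, 0, 0, 1], [0.33, -0.35, 0, 0, 1], [0.36, -0.381, 0, 0, 1], [0.39, -0.413, 0, 0, 1], [0.42, -0.445, 0, 0, 1], [0.45, -0.477, 0.01, 0, 1], [0.48, -0.51, 0.03, 0, 1], [0.5, -0.53, 0.045, 0, 1], [0.5134, -0.5441, 0.0537, 0, 1], [0.5134, -0.5441, 0.0537, 0, 1], [0.5134, -0.5441, 0.0537, 0, 1]]}, "grip_force": 40}}

```text
t: 2.1
tcp_pos: [0.5047, 0.1224, 0.1992]
tool_rot: [0.981, 0.196, -0.001, 0.0]
force: [-0.2, -0.6, 0.1]
finger_gap: 1.002
gripper_force: 0.0
```

Run:
```python
from h import *
st=manip.sense(); print(st["tcp_pos"],st["q"].round(2),togo([.505,.123,.082],st))
for n in("top","side"):
    s=manip.snapshot(n); cv2.imwrite(f"pics/{n}1.png",s["pixels"][:,:,::-1]); np.savez(f"{n}1.npz",**s)
    m=mask(s,"blue"); m=blob(s,"blue",(320,180,400,262)); P=pts(s,m); Q=P[abs(P[:,2]-.06)<.004]
    print(n,len(Q),cv2.minEnclosingCircle(Q[:,:2].astype(np.float32)))
    v,u=np.nonzero(m); h=cv2.convexHull(np.c_[u,v].astype(np.int32)).reshape(-1,2); W=on_plane(s,h,.06); W=W.astype(np.float32)
    print("  hull z=.06",W[:,:2].min(0),W[:,:2].max(0),cv2.fitEllipse(W[:,:2]))
```

```text
[0.50468609 0.12237867 0.19921654] [ 0.02  0.46  1.75 -0.    0.93  1.2 ] [ 0.0007 -0.0004  0.1172]
top 104 ((0.5357958078384399, -0.21692204475402832), 0.04615487903356552)Traceback (most recent call last):
  File "<stdin>", line 8, in <module>
cv2.error: OpenCV(4.12.0) /io/opencv/modules/imgproc/src/shapedescr.cpp:356: error: (-215:Assertion failed) n >= 0 && (depth == CV_32F || depth == CV_32S) in function 'fitEllipseNoDirect'
```

View pics/top1.png

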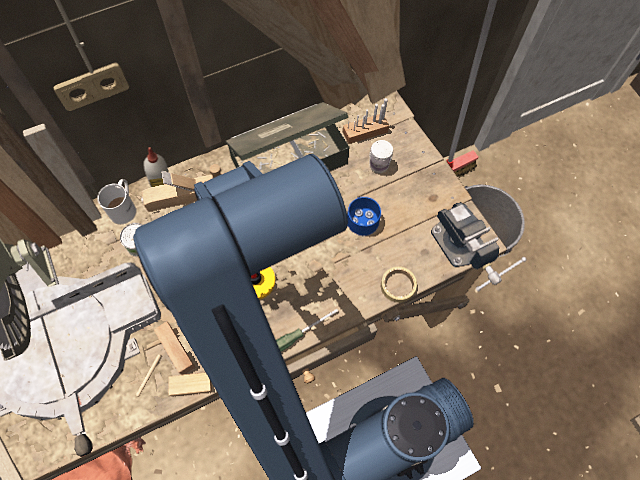

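The top view shows the arm covering most of the lids at (262,280), with the tin clear at (364,216). I'll refine the tin and post positions next.

Add to h.py:
```python
from scipy.optimize import least_squares
def rim(s,m,z,r,guess):
    """circle of known radius r at height z, fitted to the far half of the mask's outline (subpixel: outline grown 0.5 px)"""
    c=max(cv2.findContours(m.astype(np.uint8),cv2.RETR_EXTERNAL,cv2.CHAIN_APPROX_NONE)[0],key=len)
    h=c.reshape(-1,2).astype(float); ctr=h.mean(0); h+=.5*(h-ctr)/np.linalg.norm(h-ctr,axis=1)[:,None]
    W=on_plane(s,h,z)[:,:2]; C=-s["R"].T@s["t"]; g=np.array(guess[:2]); d=g-C[:2]; d/=np.linalg.norm(d)
    W=W[(W-g)@d>.0]; f=least_squares(lambda p:np.hypot(*(W-p).T)-r,g,loss="soft_l1",f_scale=.001)
    return f.x.round(4),np.std(f.fun).round(5),len(W)
```

Run:
```python
from h import *
T=(.537,-.216);L=(.505,.123)
for n,i,b in(("top",0,(335,185,392,245)),("top",1,(335,185,400,245)),("side",0,(320,220,365,260)),("side",1,(320,220,365,260))):
    s=np.load(f"{n}{i}.npz"); print(n,i,"tin",rim(s,blob(s,"blue",b),.06,.045,T))
for n,b in(("top",(220,250,290,310)),("side",(270,270,340,325))):
    s=np.load(n+"0.npz"); print(n,"lid",rim(s,blob(s,"yellow",b),.022,.053,L))
s=np.load("side1.npz"); cv2.imwrite("pics/side1c.png",cv2.resize(s["pixels"][200:340,220:420,::-1],(800,560),interpolation=cv2.INTER_NEAREST))
```

```text
top 0 tin (array([ 0.5367, -0.2168]), np.float64(0.00111), 44)
top 1 tin (array([ 0.5366, -0.217 ]), np.float64(0.00112), 44)
side 0 tin (array([ 0.5346, -0.2033]), np.float64(0.00253), 27)Traceback (most recent call last):
  File "<stdin>", line 4, in <module>
    fid = stack.enter_context(open(os.fspath(file), "rb"))
                              ~~~~^^^^^^^^^^^^^^^^^^^^^^^
FileNotFoundError: [Errno 2] No such file or directory: 'side1.npz'
```

Run:
```python
from h import *
L=(.505,.123)
for n,b in(("top",(220,250,290,310)),("side",(270,270,340,325))):
    s=np.load(n+"0.npz"); print(n,"lid",rim(s,blob(s,"yellow",b),.022,.053,L))
s=manip.snapshot("side"); np.savez("side1.npz",**s)
m=blob(s,"blue",(320,210,380,265)); v,u=np.nonzero(m); print(len(u),u.min(),v.min(),u.max(),v.max())
print(on_plane(s,np.array([[u.min()-.5,v[u==u.min()].min()],[u.max()+.5,v[u==u.max()].min()],[u.mean(),v.min()-.5]]),.06).round(4))
cv2.imwrite("pics/side1c.png",cv2.resize(s["pixels"][200:340,220:420,::-1],(800,560),interpolation=cv2.INTER_NEAREST))
```

```text
top lid (array([0.5051, 0.1225]), np.float64(0.00086), 55)
side lid (array([0.5064, 0.1269]), np.float64(0.01148), 51)
618 331 226 357 252
[[ 0.5801 -0.2066  0.06  ]
 [ 0.5009 -0.2269  0.06  ]
 [ 0.5552 -0.2499  0.06  ]]
```

View pics/side1c.png

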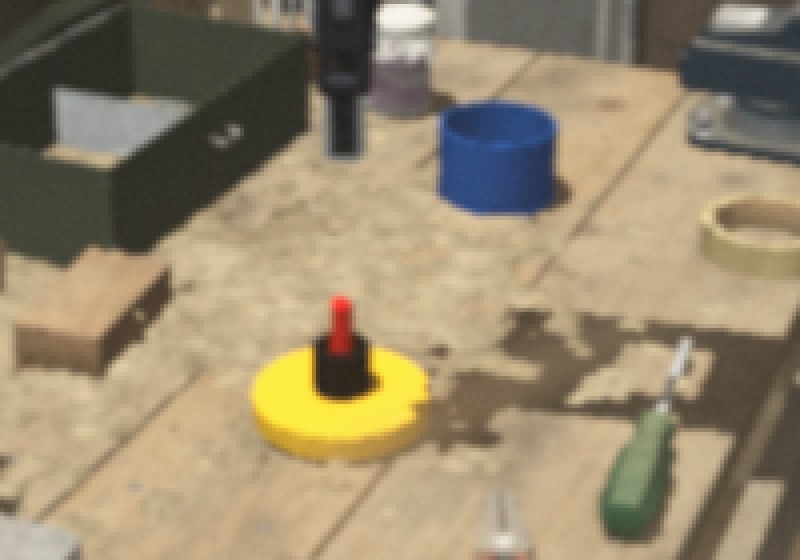

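The crop shows the red post at about (305,279) in full-image pixels, with the open gripper in line above it and nothing beside it. I'll descend and grip the post now.

Emit:
{"op": "inch_along", "data": {"rows": {"increments":[[0, 0, 0.03, 0, 1], [0, 0, 0.06, 0, 1], [0, 0, 0.085, 0, 1], [0, 0, 0.1, 0, 1], [0, 0, 0.11, 0, 1], [0, 0, 0.118, 0, 1], [0, 0, 0.118, 0, 1]]}}}

```text
t: 2.9
tcp_pos: [0.5051, 0.1218, 0.0814]
tool_rot: [0.981, 0.195, -0.0, -0.0]
force: [0.4, -0.6, 1.2]
finger_gap: 1.0
gripper_force: 0.0
```

Emit:
{"op": "inch_along", "data": {"rows": {"increments":[[0, 0, 0, 0, 0], [0, 0, 0, 0, 0], [0, 0, 0, 0, 0], [0, 0, 0, 0, 0], [0, 0, 0, 0, 0], [0, 0, 0, 0, 0], [0, 0, 0, 0, 0], [0, 0, 0, 0, 0], [0, 0, 0, 0, 0], [0, 0, 0, 0, 0]]}, "grip_force": 60}}

```text
t: 3.9
tcp_pos: [0.5055, 0.1222, 0.0817]
tool_rot: [0.981, 0.196, 0.0, 0.0]
force: [0.3, -2.9, 0.3]
finger_gap: 0.137
gripper_force: 58.8
```

Emit:
{"op": "inch_along", "data": {"rows": {"increments":[[0, 0, -0.005, 0, 0], [0, 0, -0.015, 0, 0], [0, 0, -0.03, 0, 0], [0, 0, -0.05, 0, 0], [0, 0, -0.08, 0, 0], [0, 0, -0.11, 0, 0], [0, 0, -0.14, 0, 0], [0, 0, -0.15, 0, 0], [0, 0, -0.15, 0, 0]]}}}

```text
t: 4.8
tcp_pos: [0.5055, 0.1225, 0.233]
tool_rot: [0.981, 0.196, 0.002, 0.0]
force: [0.4, 0.0, -3.5]
finger_gap: 0.134
gripper_force: 58.9
```

Run:
```python
from h import *
s=manip.snapshot("side"); np.savez("side2.npz",**s)
cv2.imwrite("pics/side2c.png",cv2.resize(s["pixels"][150:330,200:440,::-1],(800,600)))
tgt=np.array([.5366,-.217,.232]); print(togo(tgt))
```

```text
[-0.1006  0.3257 -0.0006]
```

View pics/side2c.png

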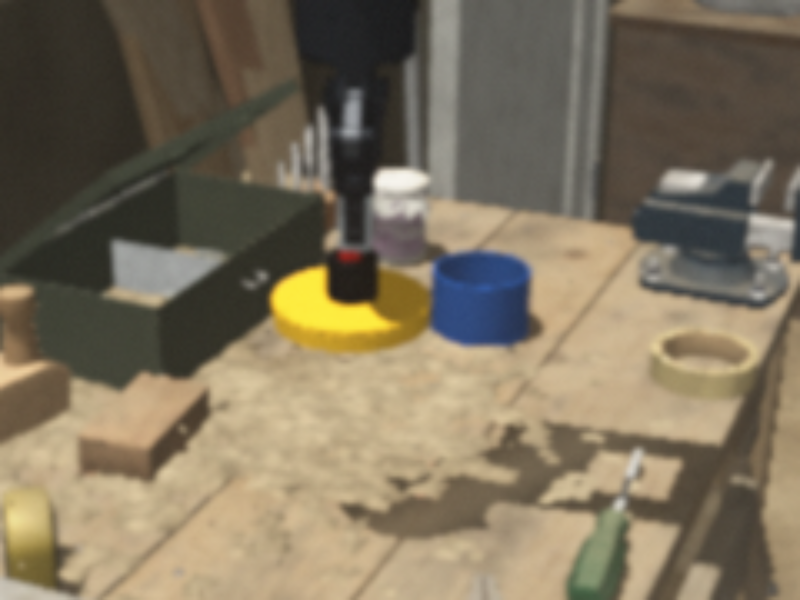

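Both lids hang level from the post in the crop, at about (352,300), and the tin stands clear at (480,295). I'll carry the pair over the tin.

Emit:
{"op": "inch_along", "data": {"rows": {"increments":[[-0.003, 0.01, 0, 0, 0], [-0.009, 0.03, 0, 0, 0], [-0.018, 0.058, 0, 0, 0], [-0.027, 0.087, 0, 0, 0], [-0.036, 0.117, 0, 0, 0], [-0.045, 0.146, 0, 0, 0], [-0.054, 0.175, 0, 0, 0], [-0.063, 0.204, 0, 0, 0], [-0.072, 0.233, 0, 0, 0], [-0.081, 0.262, 0, 0, 0], [-0.09, 0.29, 0, 0, 0], [-0.097, 0.314, 0, 0, 0], [-0.1, 0.323, 0, 0, 0], [-0.1006, 0.3257, 0, 0, 0], [-0.1006, 0.3257, 0, 0, 0], [-0.1006, 0.3257, 0, 0, 0]]}}}

```text
t: 6.45
tcp_pos: [0.5366, -0.2156, 0.231]
tool_rot: [0.981, 0.196, -0.001, -0.001]
force: [-0.1, -0.2, -5.4]
finger_gap: 0.135
gripper_force: 58.9
```

Run:
```python
from h import *
st=manip.sense(); z=st["tcp_pos"][2]-.0817
for n in("top","side"):
    s=manip.snapshot(n); np.savez(f"{n}3.npz",**s); cv2.imwrite(f"pics/{n}3.png",s["pixels"][:,:,::-1])
    m=mask(s,"yellow"); m=blob(s,"yellow",(310,130,420,280)); P=pts(s,m); Q=P[abs(P[:,2]-z-.022)<.005]
    print(n,m.sum(),"z",np.percentile(P[:,2],[5,50,95]).round(3),len(Q),cv2.minEnclosingCircle(Q[:,:2].astype(np.float32)) if len(Q)>5 else 0, rim(s,m,z+.022,.053,st["tcp_pos"]))
```

```text
top 389 z [0.167 0.171 0.175] 362 ((0.5366255640983582, -0.19118474423885345), 0.04446141794323921) (array([ 0.5372, -0.159 ]), np.float64(0.00677), 22)
side 274 z [0.159 0.17  0.172] 192 ((0.5393915176391602, -0.2089272439479828), 0.0533374585211277) (array([ 0.5345, -0.2092]), np.float64(0.01078), 16)
```

View pics/top3.png

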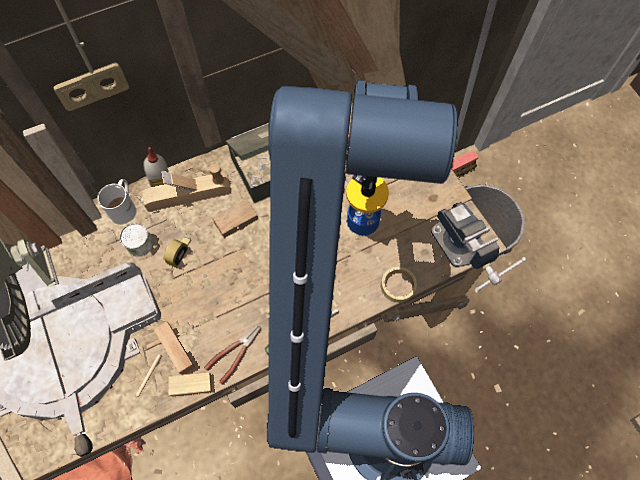

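The top view shows the pair over the tin at (368,193), its far edge hidden by the forearm. I'll fit the visible near edge of the skirt, after checking that method against the bench picture.

Add to h.py:
```python
def near(s,m,z,r,guess,cos=.3):
    c=max(cv2.findContours(m.astype(np.uint8),cv2.RETR_EXTERNAL,cv2.CHAIN_APPROX_NONE)[0],key=len)
    h=c.reshape(-1,2).astype(float); ctr=h.mean(0); h+=.5*(h-ctr)/np.linalg.norm(h-ctr,axis=1)[:,None]
    W=on_plane(s,h,z)[:,:2]; C=-s["R"].T@s["t"]; g=np.array(guess[:2]); d=C[:2]-g; d/=np.linalg.norm(d)
    W=W[(W-g)@d>cos*r]; f=least_squares(lambda p:np.hypot(*(W-p).T)-r,g,loss="soft_l1",f_scale=.001)
    return f.x.round(4),np.std(f.fun).round(5),len(W)
```

Run:
```python
from h import *
RNG["yellow"]=((20,130,60),(35,255,255))
T=(.537,-.216);L=(.505,.123)
for n,bl,bt,b3 in(("top",(220,250,290,310),(335,185,392,245),(335,170,400,225)),("side",(270,270,340,325),(320,210,365,260),(310,180,385,250))):
    s=np.load(n+"0.npz")
    print(n,"lid0",near(s,blob(s,"yellow",bl),.005,.053,L),"tin0",near(s,blob(s,"blue",bt),0,.045,T))
    s=np.load(n+"3.npz"); m=blob(s,"yellow",b3); v,u=np.nonzero(m); print("  lid3",near(s,m,.1543,.053,T),u.min(),v.min(),u.max(),v.max())
```

```text
top lid0 (array([0.5098, 0.1212]), np.float64(0.00148), 49) tin0 (array([ 0.5398, -0.2206]), np.float64(0.0007), 30)
  lid3 (array([ 0.5375, -0.2165]), np.float64(0.00133), 46) 346 177 388 212
side lid0 (array([0.514 , 0.1218]), np.float64(0.00177), 41) tin0 (array([ 0.5486, -0.2311]), np.float64(0.00284), 19)
  lid3 (array([ 0.5392, -0.215 ]), np.float64(0.00224), 33) 327 190 363 206
```

Emit:
{"op": "inch_along", "data": {"rows": {"increments":[[0, 0.003, 0.01, 0, 0], [0, 0.003, 0.03, 0, 0], [0, 0.003, 0.05, 0, 0], [0, 0.003, 0.068, 0, 0], [0, 0.003, 0.078, 0, 0], [0, 0.003, 0.082, 0, 0], [0, 0.003, 0.082, 0, 0], [0, 0.003, 0.082, 0, 0]]}}}

```text
t: 7.35
tcp_pos: [0.539, -0.2201, 0.1503]
tool_rot: [0.981, 0.196, 0.001, 0.001]
force: [0.4, -0.6, -3.1]
finger_gap: 0.133
gripper_force: 58.9
```

Run:
```python
from h import *
st=manip.sense(); z=st["tcp_pos"][2]-.0817; print(z,togo([.538,-.2187,.1277]))
RNG["yellow"]=((20,130,60),(35,255,255))
for n,b in(("top",(335,170,400,245)),("side",(310,180,385,260))):
    s=manip.snapshot(n); m=blob(s,"yellow",b); print(n,near(s,m,z+.005,.053,(.537,-.217)),"far",rim(s,m,z+.022,.053,(.537,-.217)))
    cv2.imwrite(f"pics/{n}4.png",cv2.resize(s["pixels"][150:270,290:450,::-1],(400,300)))
cv2.imwrite("pics/4.png",np.hstack([cv2.imread("pics/top4.png"),cv2.imread("pics/side4.png")]))
```

```text
0.0685917355598219 [-0.0004 -0.0017  0.0226]
top (array([ 0.5398, -0.2213]), np.float64(0.00146), 44) far (array([ 0.5292, -0.215 ]), np.float64(0.01305), 58)
side (array([ 0.5415, -0.2183]), np.float64(0.0019), 31) far (array([ 0.542 , -0.2141]), np.float64(0.01417), 40)
```

View pics/4.png

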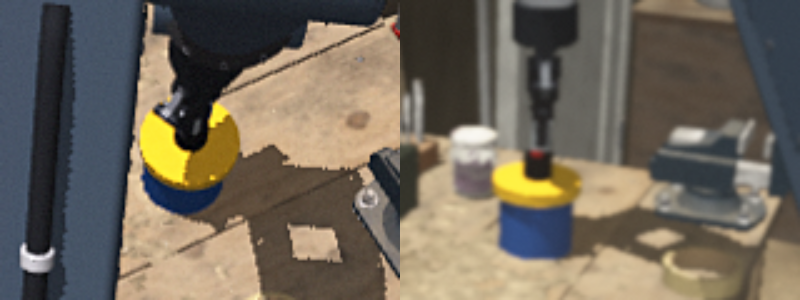

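The pair sits centred just above the tin in both views, at (190,150) and (537,185). The same near-edge fit gives (0.5398, -0.2213) for the lid and (0.5398, -0.2206) for the tin, so I'll lower it gently.

Emit:
{"op": "inch_along", "data": {"rows": {"increments":[[0, 0, 0.003, 0, 0], [0, 0, 0.006, 0, 0], [0, 0, 0.009, 0, 0], [0, 0, 0.012, 0, 0], [0, 0, 0.014, 0, 0], [0, 0, 0.016, 0, 0], [0, 0, 0.018, 0, 0], [0, 0, 0.018, 0, 0], [0, 0, 0.018, 0, 0]]}}}

```text
t: 8.35
tcp_pos: [0.5384, -0.2198, 0.1316]
tool_rot: [0.981, 0.196, -0.0, -0.0]
force: [1.5, -0.2, -5.1]
finger_gap: 0.137
gripper_force: 58.9
```

Emit:
{"op": "inch_along", "data": {"rows": {"increments":[[0, 0, 0.001, 0, 0], [0, 0, 0.002, 0, 0], [0, 0, 0.003, 0, 0], [0, 0, 0.003, 0, 0], [0, 0, 0.003, 0, 0]]}}}

```text
t: 8.85
tcp_pos: [0.5384, -0.2198, 0.1286]
tool_rot: [0.981, 0.196, -0.0, -0.0]
force: [-0.3, 0.2, -5.5]
finger_gap: 0.134
gripper_force: 58.9
```

Emit:
{"op": "inch_along", "data": {"rows": {"increments":[[0, 0, 0.0005, 0, 0], [0, 0, 0.001, 0, 0], [0, 0, 0.001, 0, 0], [0, 0, 0.001, 0, 0]]}}}

```text
t: 9.25
tcp_pos: [0.5385, -0.22, 0.1278]
tool_rot: [0.981, 0.196, 0.0, 0.0]
force: [0.4, -0.7, -3.1]
finger_gap: 0.14
gripper_force: 59.0
```

Emit:
{"op": "inch_along", "data": {"rows": {"increments":[[0, 0, 0.0005, 0, 0], [0, 0, 0.001, 0, 0], [0, 0, 0.001, 0, 0], [0, 0, 0.001, 0, 0]]}}}

```text
t: 9.65
tcp_pos: [0.5387, -0.2204, 0.1274]
tool_rot: [0.981, 0.196, 0.0, 0.001]
force: [-1.9, -2.7, 5.1]
finger_gap: 0.135
gripper_force: 59.8
```

Emit:
{"op": "inch_along", "data": {"rows": {"increments":[[0, 0, -0.0005, 0, 0], [0, 0, -0.0005, 0, 0.4], [0, 0, -0.0005, 0, 0.6], [0, 0, -0.0005, 0, 0.6], [0, 0, -0.0005, 0, 0.6], [0, 0, -0.0005, 0, 0.6], [0, 0, -0.0005, 0, 0.6], [0, 0, -0.0005, 0, 0.6]]}}}

```text
t: 10.45
tcp_pos: [0.5384, -0.2198, 0.1271]
tool_rot: [0.981, 0.196, 0.0, -0.0]
force: [0.3, -0.5, 0.2]
finger_gap: 0.597
gripper_force: 0.0
```

Emit:
{"op": "inch_along", "data": {"rows": {"increments":[[0, 0, -0.01, 0, 0.6], [0, 0, -0.025, 0, 0.6], [0, 0, -0.04, 0, 0.6], [0, 0, -0.05, 0, 0.3], [0, 0, -0.05, 0, 0], [0, 0, -0.05, 0, 0], [0, 0, -0.05, 0, 0], [0, 0, -0.05, 0, 0], [0, 0, -0.05, 0, 0]]}}}

```text
t: 11.35
tcp_pos: [0.5381, -0.2197, 0.1765]
tool_rot: [0.981, 0.196, -0.0, -0.0]
force: [0.3, 0.6, -0.4]
finger_gap: 0.002
gripper_force: 0.0
```

Run:
```python
from h import *
RNG["yellow"]=((20,130,60),(35,255,255))
for n,b in(("top",(335,170,400,245)),("side",(310,180,385,260))):
    s=manip.snapshot(n); m=blob(s,"yellow",b); P=pts(s,m); print(n,np.percentile(P[:,2],[50,90]).round(4),near(s,m,.051,.053,(.537,-.217)))
    r=blob(s,"red",(335,150,385,260)); Q=pts(s,r); print(len(Q),Q.mean(0).round(4),Q.max(0).round(4))
    cv2.imwrite(f"pics/{n}5.png",cv2.resize(s["pixels"][150:270,290:450,::-1],(400,300)))
cv2.imwrite("pics/5.png",np.hstack([cv2.imread("pics/top5.png"),cv2.imread("pics/side5.png")]))
```

```text
top [0.0676 0.0714] (array([ 0.5394, -0.2214]), np.float64(0.00157), 40)
47 [ 0.5351 -0.215   0.1157] [ 0.5442 -0.21    0.1303]
side [0.0663 0.0683] (array([ 0.5411, -0.2187]), np.float64(0.00176), 32)
23 [ 0.5398 -0.2131  0.1095] [ 0.5438 -0.2071  0.1257]
```

View pics/5.png

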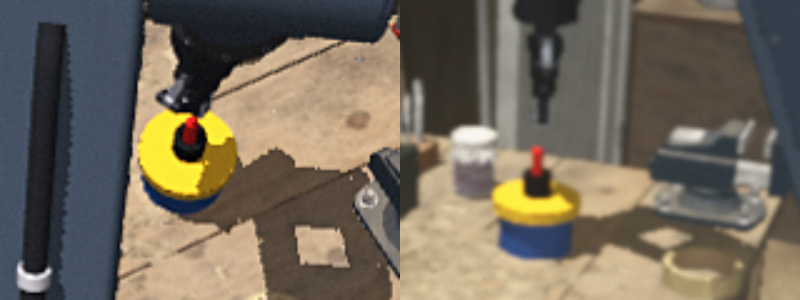

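Both views show the pair seated and released: post at (190,130) and (537,160), lid top at z = 0.068 as expected. Next is the press with closed fingers.

Emit:
{"op": "inch_along", "data": {"rows": {"increments":[[0, 0, 0.008, 0, 0], [0, 0, 0.016, 0, 0], [0, 0, 0.021, 0, 0], [0, 0, 0.023, 0, 0], [0, 0, 0.024, 0, 0], [0, 0, 0.024, 0, 0]]}}}

```text
t: 12.05
tcp_pos: [0.5384, -0.2198, 0.153]
tool_rot: [0.981, 0.196, -0.0, -0.0]
force: [0.6, -0.6, 0.1]
finger_gap: -0.0
gripper_force: 0.0
```

Emit:
{"op": "inch_along", "data": {"rows": {"increments":[[0, 0, 0.0005, 0, 0], [0, 0, 0.001, 0, 0], [0, 0, 0.0015, 0, 0], [0, 0, 0.0015, 0, 0], [0, 0, 0.0015, 0, 0]]}}}

```text
t: 12.55
tcp_pos: [0.5384, -0.2198, 0.1517]
tool_rot: [0.981, 0.196, 0.0, 0.0]
force: [0.2, -0.4, -0.2]
finger_gap: 0.0
gripper_force: 0.0
```

Emit:
{"op": "inch_along", "data": {"rows": {"increments":[[0, 0, 0.0005, 0, 0], [0, 0, 0.001, 0, 0], [0, 0, 0.0015, 0, 0], [0, 0, 0.0015, 0, 0], [0, 0, 0.0015, 0, 0]]}}}

```text
t: 13.05
tcp_pos: [0.5384, -0.2198, 0.1501]
tool_rot: [0.981, 0.196, 0.0, 0.0]
force: [1.0, -0.1, 0.1]
finger_gap: -0.002
gripper_force: 0.2
```

Emit:
{"op": "inch_along", "data": {"rows": {"increments":[[0, 0, 0.0005, 0, 0], [0, 0, 0.001, 0, 0], [0, 0, 0.001, 0, 0], [0, 0, 0.001, 0, 0]]}}}

```text
t: 13.45
tcp_pos: [0.5384, -0.2199, 0.15]
tool_rot: [0.981, 0.196, 0.0, 0.0]
force: [-1.0, 0.5, 5.8]
finger_gap: 0.005
gripper_force: 2.9
```

Emit:
{"op": "inch_along", "data": {"rows": {"increments":[[0, 0, 0.0003, 0, 0], [0, 0, 0.0005, 0, 0], [0, 0, 0.0005, 0, 0], [0, 0, 0.0005, 0, 0], [0, 0, 0.0005, 0, 0]]}}}

```text
t: 13.95
tcp_pos: [0.5385, -0.2199, 0.1499]
tool_rot: [0.981, 0.196, 0.0, 0.0]
force: [-1.7, 0.6, 8.2]
finger_gap: 0.003
gripper_force: 4.2
```

Emit:
{"op": "inch_along", "data": {"rows": {"increments":[[0, 0, 0.0004, 0, 0], [0, 0, 0.0004, 0, 0], [0, 0, 0.0004, 0, 0], [0, 0, 0.0004, 0, 0]]}}}

```text
t: 14.35
tcp_pos: [0.5385, -0.2199, 0.1499]
tool_rot: [0.981, 0.196, 0.0, 0.0]
force: [-2.7, 1.3, 11.0]
finger_gap: -0.001
gripper_force: 5.2
```

Emit:
{"op": "inch_along", "data": {"rows": {"increments":[[0, 0, -0.003, 0, 0], [0, 0, -0.015, 0, 0], [0, 0, -0.03, 0, 0.6], [0, 0, -0.03, 0, 1], [0, 0, -0.03, 0, 1], [0, 0, -0.03, 0, 1], [0, 0, -0.03, 0, 1], [0, 0, -0.03, 0, 1]]}}}

```text
t: 15.15
tcp_pos: [0.5381, -0.2196, 0.1776]
tool_rot: [0.981, 0.196, -0.0, -0.0]
force: [0.6, 0.7, 0.7]
finger_gap: 0.989
gripper_force: 0.0
```

Run:
```python
from h import *
RNG["yellow"]=((20,130,60),(35,255,255))
for n,b in(("top",(335,170,400,245)),("side",(310,180,385,260))):
    s=manip.snapshot(n); m=blob(s,"yellow",b); print(n,near(s,m,.051,.053,(.537,-.217)))
print(togo([.5384,-.2198,.097]))
```

```text
top (array([ 0.5392, -0.2214]), np.float64(0.00119), 40)
side (array([ 0.5406, -0.2188]), np.float64(0.0017), 32)
[0.0002 0.0002 0.0808]
```

Emit:
{"op": "inch_along", "data": {"rows": {"increments":[[0, 0, 0.025, 0, 1], [0, 0, 0.05, 0, 1], [0, 0, 0.068, 0, 1], [0, 0, 0.078, 0, 1], [0, 0, 0.083, 0, 1], [0, 0, 0.0835, 0, 1], [0, 0, 0.0835, 0, 1]]}}}

```text
t: 15.95
tcp_pos: [0.5389, -0.2202, 0.0953]
tool_rot: [0.981, 0.196, 0.0, 0.0]
force: [0.3, 0.1, -0.2]
finger_gap: 0.999
gripper_force: 0.0
```

Emit:
{"op": "inch_along", "data": {"rows": {"increments":[[0, 0, 0, 0, 0.6], [0, 0, 0, 0, 0.5], [0, 0, 0, 0, 0.45], [0, 0, 0, 0, 0.4], [0, 0, 0, 0, 0.3], [0, 0, 0, 0, 0], [0, 0, 0, 0, 0], [0, 0, 0, 0, 0], [0, 0, 0, 0, 0], [0, 0, 0, 0, 0]]}, "grip_force": 40}}

```text
t: 16.95
tcp_pos: [0.5386, -0.22, 0.0954]
tool_rot: [0.981, 0.196, 0.0, 0.0]
force: [-0.2, 0.8, 5.7]
finger_gap: 0.402
gripper_force: 39.9
```

Emit:
{"op": "inch_along", "data": {"rows": {"increments":[[0, 0, -0.001, 0, 0], [0, 0, -0.002, 0, 0], [0, 0, -0.003, 0, 0], [0, 0, -0.004, 0, 0], [0, 0, -0.005, 0, 0], [0, 0, -0.006, 0, 0], [0, 0, -0.006, 0, 0], [0, 0, -0.006, 0, 0]]}}}

```text
t: 17.75
tcp_pos: [0.5384, -0.2198, 0.1007]
tool_rot: [0.981, 0.196, 0.0, 0.0]
force: [-0.1, -1.4, -2.4]
finger_gap: 0.4
gripper_force: 40.0
```

Emit:
{"op": "inch_along", "data": {"rows": {"increments":[[0, 0, -0.005, 0, 0], [0, 0, -0.01, 0, 0], [0, 0, -0.015, 0, 0], [0, 0, -0.02, 0, 0], [0, 0, -0.026, 0, 0], [0, 0, -0.032, 0, 0], [0, 0, -0.038, 0, 0], [0, 0, -0.045, 0, 0], [0, 0, -0.052, 0, 0], [0, 0, -0.06, 0, 0], [0, 0, -0.07, 0, 0], [0, 0, -0.08, 0, 0], [0, 0, -0.09, 0, 0], [0, 0, -0.1, 0, 0], [0, 0, -0.11, 0, 0], [0, 0, -0.117, 0, 0], [0, 0, -0.12, 0, 0], [0, 0, -0.12, 0, 0], [0, 0, -0.12, 0, 0], [0, 0, -0.12, 0, 0]]}}}

```text
t: 19.75
tcp_pos: [0.5381, -0.2196, 0.2202]
tool_rot: [0.981, 0.196, -0.0, -0.0]
force: [0.0, -0.6, -2.9]
finger_gap: 0.396
gripper_force: 40.0
```

Run:
```python
from h import *
o=[]
for n in("top","side"):
    s=manip.snapshot(n); o.append(cv2.resize(s["pixels"][130:280,290:490,::-1],(400,300)))
    m=blob(s,"yellow",(310,130,420,260)); print(n,np.percentile(pts(s,m)[:,2],[5,50,95]).round(3))
cv2.imwrite("pics/6.png",np.hstack(o))
```

```text
top [0.188 0.193 0.196]
side [0.18  0.191 0.193]
```

View pics/6.png

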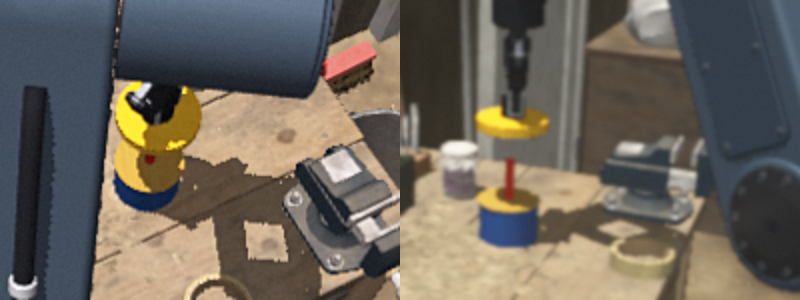

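The outer lid is held level at (513,122) with its origin at about z = 0.175. The brass lid sits flat in the tin at (508,200), with its post upright and clear.

```bash
python3 -c "
from station import manip
print(manip.sign_off())"
```

```text
the job is handed in; nothing more can be done
None
```

The lids were seated on the tin and pressed down with about 11 N; the yellow outer lid is now held level about 12 cm above its seat, the brass inner lid is still home in the tin by the last pictures, and the job is handed in (no verdict was returned).

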